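# Shut and fasten the clay stick box

## Task

The wooden box of clay sticks has been left open. Push its sliding lid fully shut with the fingertips, then push the brass turn button round until it lies squarely across the lid behind the batten. Do not lift the box or shove it along the bench, and leave the things around it where they are.

Things in the scene. Friction and masses are not known exactly. Their poses are not given: they have to be found in the camera images.
- stick_box: Open-topped light wooden box, 190 x 120 x 60 mm (along its own x, y, z), standing loose on the bench, about 1.2 kg; it slides if pushed with more than about 5 N. Origin: centre of its underside. The lid slides along its x axis, out over the lower end wall at -x. Side walls are 8 mm thick and 60 mm high. It carries the lid, the turn button and some clay sticks fixed inside.
- lid (a joint): Sliding lid, 180 x 106 x 5 mm plywood, its top 52 mm above the box's underside, 8 mm below the tops of the side walls. Value in m: 0 = fully shut, against its stop; positive = drawn out by that much towards the box's -x; at most 0.11. It slides against about 1.5 N friction and stays where it is left.
- batten (a point): Centre of the wooden batten glued across the top of the lid to push on: 10 mm thick along the box's x, 50 mm long along y, standing from 52 to 78 mm above the box's underside; this point is at 65 mm. It moves with the lid and is at x = 0, y = 0 of the box when the lid is shut. To shut the lid push its -x face towards the box's +x.
- turn_button (a joint): Brass tongue 62 x 14 x 6 mm, top 67 mm above the box's underside, swinging level about an upright pivot on the box's +y wall. rad: 0 = along the wall, tip to the box's -x; grows anticlockwise from above, tip moving in over the lid; pi/2 = at its stop, square across the lid, tip to -y, 4 mm behind (-x of) the shut lid's batten. Friction 0.04 N m; stays where left.
- peg (a point): Point on the upright brass peg near the tip of the turn button by which it is pushed: 10 mm in diameter, 52 mm from the pivot axis, standing from 66 to 90 mm above the box's underside; this point is on its axis at 78 mm.
- pivot (a point): Pivot axis of the turn button, 60 mm above the box's underside, at x = -16 mm, y = +66 mm in the box's frame.
- glaze_jar: Bystander: round jar with a red cap, 64 mm across, 97 mm high, standing behind the box. Origin: centre of its underside.
- kidney: Bystander: bean-shaped rubber scraper, 35 x 90 x 8 mm, lying in front of the box, to the left. Origin: centre of its underside.
- wood_gauge: Bystander: small hardwood block, 25 x 60 x 25 mm, lying to the right of the box. Origin: centre of its underside.
- brush: Bystander: flat brush with a red handle, 24 x 199 x 12 mm, lying behind the box. Origin: centre of its underside.

How it is judged:
By the outcome, as a careful person would: the job done as asked, in the order asked, and still so for the second after the job is handed in, with the robot touching nothing.
It also fails if it takes over 48 s, if anything falls off the work surface, if the arm or the gripper's body presses on something with over 40 N, if the wrist force passes 120 N, or if a joint passes its speed limit or range.

## Robot

A 6-joint arm with a two-finger parallel gripper is mounted at the origin on a cart in front of the work surface, level with it; the furniture and walls round the work are solid. World frame = base frame: x ahead of the robot, y to its left, z up, the work surface at z = 0. Lengths are in m, angles in rad, forces in N, time in s.
With the tool pointing down it reaches from about 0.3 to 0.875 m from the base axis. Payload 6.4 kg.
Tool frame: the origin (TCP) lies midway between the tips of the shut fingers; the grasp point (between the pads) lies 19 mm behind it; z points along the fingers, y is the line along which they close (so a half turn about z gives the same grasp; the last joint's range is limited). The gripper opens to 85 mm and grips with 20 to 120 N. Pads are 22 mm wide; open, the fingers measure 114 mm over their backs; the gripper's body (76 mm by 85 mm) begins 54 mm behind the grasp point. The pads swing forward as they close: fully open they stand 13 mm farther back than shut.
Start: joints at [1.104, 0.181, 1.607, -0, 1.354, -0.206], TCP at [0.148, 0.556, 0.231] pointing down, gripper open.
Joint ranges: [-2.99, 2.99], [-0.89, 2.07], [0.3, 2.58], [-1.14, 4.28], [0, 2.63], [-3.12, 3.12]. Speed limits (rad/s): [2.57, 2.57, 3.01, 3.14, 3.14, 3.14].

## Interface

Orientations are given as a unit quaternion [w, x, y, z].
In Python, from bench import sensors, vision, ctrl gives the robot as it stands.
- The arm moves only by the tool carry_out, never from a script. Its argument "deltas" is text: rows parted by semicolons, each of 7 numbers parted by spaces: the shift along the tool's x, y, z in mm, then the turn, a rotation vector about the tool's x, y, z in rad, then the closure, from 0 (fully open) to 1 (shut). In form: tx ty tz ax ay az claw; .... A call has 1 to 12 rows; each row is the pose to reach, as a shift and turn from the pose commanded when the call began, along the tool's axes at that moment; what a row does not reach only later rows make up. A row lasts 1/8 s, in which the tool goes at most 62.5 mm and 10.7 degrees, less where a joint would pass 70% of its speed; a pose out of reach is approached as far as the arm can. A call with a gripper value outside its range is refused whole. The fingers move at their own pace and stop on an object; the grip force is fixed at half the most. Time passes only in rows, so rows that repeat a pose let the fingers close. It gives the time, the measured TCP pose, the force, the opening and the grip force at its end, in the units of the state.
- sensors.get_obs(): the state, without advancing time (a new reading comes with each control period).
- vision.camera(name): name is "scene" or "top" or "wrist"; returns the picture (420x560x3 uint8, blue, green, red); there is no depth.
- vision.camera_model(name): a dict with "K" (3x3 intrinsics, pixels), "k1" (the pictures are not rectified: a ray, as slopes to the right and down, at radius r is drawn at 1 + k1 r^2 times it, then the intrinsics apply), "extrinsics" (4x4, takes a point from world to camera coordinates); the wrist camera has in their place "hand_eye" (4x4, takes a point from camera to tool coordinates, whose origin is the TCP and whose axes are the flange's). Camera axes: x right, y down, z forward; pixel columns grow to the right and rows downward; lengths in m; the calibration is good to about 2 mm. A picture is of the moment at which its call begins: read the wrist's pose just before it. camera_model takes no time and is no camera call.
- ctrl.hand_in(): hands the job in; it is judged then, once.
The state is a dict: "time_s": time; "q": joint angles; "dq": joint speeds; "joint_efforts": joint torques, N m; "eef_pos": TCP position; "eef_rot": TCP orientation; "wrist_force": force on the tool from outside, world axes, zero at the start; "torque": the same for the moment, N m; "opening": opening from 0.0 (shut) to 1.0 (fully open); "grasp_force": force on a finger pad.
Only numpy, scipy, OpenCV 4.12 (cv2) and the standard library are available. Lean on these libraries where they do the work, as an engineer would, in place of code of your own. Each camera call takes 0.05 s, during which the arm holds its last target. There are 200 camera calls.

## Working session

There is one attempt and no reset: what is moved stays moved. The work goes in short steps, Python scripts to look and compute and a tool call to move; the robot and the scene stay as the last step left them, time stands still between calls to the robot, and variables do not carry over. Pictures are saved under pics/ and viewed, at most 10 in all, crops included, and the job is handed in when it is done.

Besides the shell and the picture viewer there is one more tool, called after "Call:" as name(argument=value, ...) on one line, values as JSON. carry_out: Moves the arm, as the interface text tells. Its arguments: {"type":"object","properties":{"deltas":{"type":"string"}},"required":["deltas"]}

```bash
mkdir -p pics; ls
python3 - <<'E'
from bench import sensors, vision
import cv2, json
o=sensors.get_obs(); print({k:o[k] for k in('time_s','eef_pos','eef_rot','wrist_force')})
for n in('scene','top'):
    cv2.imwrite(f'pics/{n}0.png',vision.camera(n)); print(n,vision.camera_model(n))
print(vision.camera_model('wrist'))
E
```

```text
pics
{'time_s': 0.0, 'eef_pos': array([0.14800113, 0.55506795, 0.23038189]), 'eef_rot': array([-2.98237496e-04,  1.30035094e-01,  9.91509009e-01, -8.18805843e-04]), 'wrist_force': array([ 0.20696824, -0.39619945,  0.1958563 ])}
scene {'K': array([[393.08827543,   0.        , 282.18406267],
       [  0.        , 393.08827543, 204.14070468],
       [  0.        ,   0.        ,   1.        ]]), 'k1': -0.047999272639396476, 'extrinsics': array([[ 0.46072628, -0.88745998,  0.01208628, -0.21542931],
       [-0.64559292, -0.34444318, -0.68159275,  0.45549433],
       [ 0.60904932,  0.30622487, -0.73163191,  0.56735848],
       [ 0.        ,  0.        ,  0.        ,  1.        ]])}
top {'K': array([[492.95052292,   0.        , 287.59438931],
       [  0.        , 492.95052292, 214.50220021],
       [  0.        ,   0.        ,   1.        ]]), 'k1': -0.014750920045435873, 'extrinsics': array([[-0.02761274, -0.99958125,  0.00865217,  0.07756604],
       [-0.98209108,  0.0255138 , -0.18667125,  0.59770794],
       [ 0.18637233, -0.01365172, -0.98238434,  0.98949485],
       [ 0.        ,  0.        ,  0.        ,  1.        ]])}
{'K': array([[376.02064147,   0.        , 274.67412319],
       [  0.        , 376.02064147, 216.30857191],
       [  0.        ,   0.        ,   1.        ]]), 'k1': -0.008200340862205046, 'hand_eye': array([[-1.37992189e-04, -9.57035186e-01, -2.89971781e-01,
         7.46294927e-02],
       [ 9.99999246e-01,  2.21794605e-04, -1.20790142e-03,
        -7.53483524e-04],
       [ 1.22031834e-03, -2.89971729e-01,  9.57034434e-01,
        -1.42143447e-01],
       [ 0.00000000e+00,  0.00000000e+00,  0.00000000e+00,
         1.00000000e+00]])}
```

View pics/top0.png

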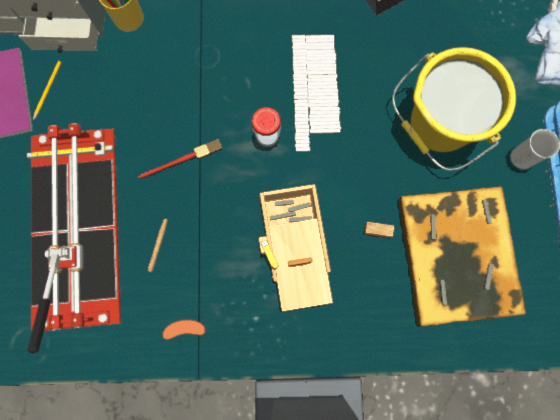

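View pics/scene0.png

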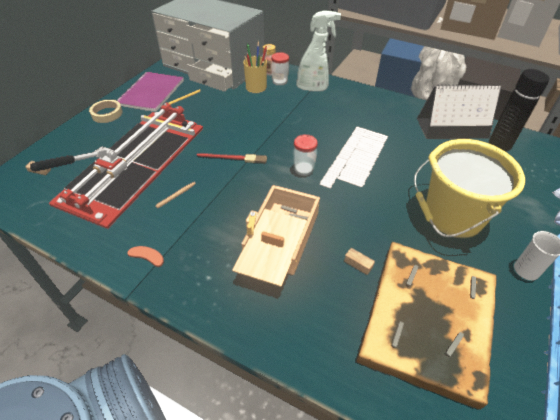

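The top view shows the box at about (262–330, 185–310), with its +x end away from the robot. The lid is drawn out towards the robot, with the batten at (300,262), the peg near (265,241) and the tongue running along the left wall. I'll enlarge this area.

Run:
```python
import cv2
a=cv2.imread('pics/top0.png')[172:320,245:345]; cv2.imwrite('pics/topc.png',cv2.resize(a,None,fx=4,fy=4,interpolation=cv2.INTER_CUBIC))
a=cv2.imread('pics/scene0.png')[175:295,220:340]; cv2.imwrite('pics/scenec.png',cv2.resize(a,None,fx=5,fy=5,interpolation=cv2.INTER_CUBIC))
```

```text
(no output)
```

View pics/topc.png

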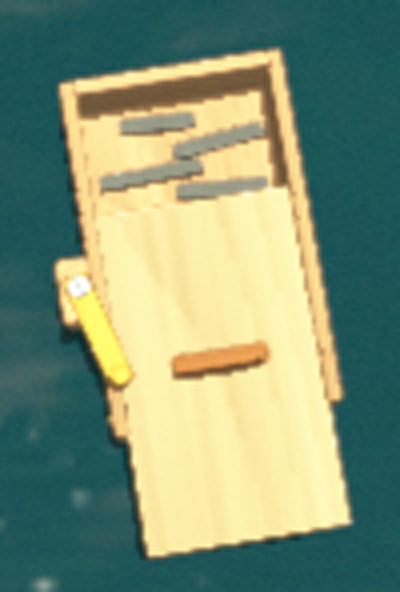

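View pics/scenec.png

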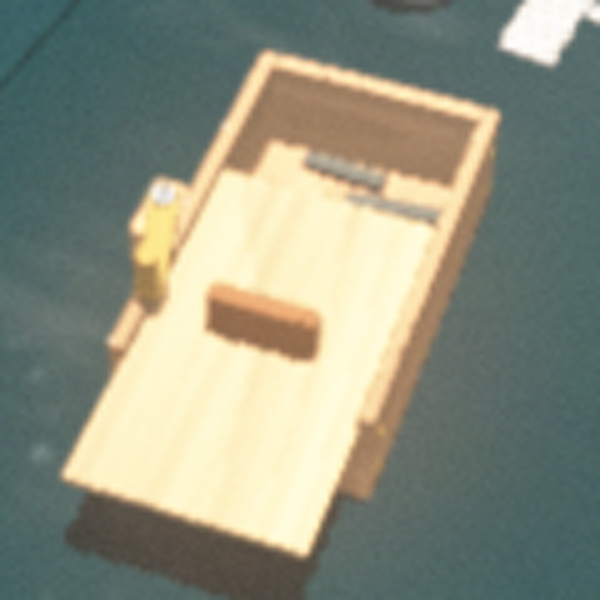

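```bash
cat > h.py <<'E'
import numpy as np
from bench import vision
def proj(n,P,cm={}):
    m=cm.setdefault(n,vision.camera_model(n)); E=m['extrinsics']
    c=np.atleast_2d(P)@E[:3,:3].T+E[:3,3]; s=c[:,:2]/c[:,2:]
    s=s*(1+m['k1']*(s**2).sum(1,keepdims=True)); K=m['K']
    return s*[K[0,0],K[1,1]]+K[:2,2]
def world(p,L):
    c,s=np.cos(p[2]),np.sin(p[2]); L=np.atleast_2d(L)
    return np.c_[p[0]+c*L[:,0]-s*L[:,1],p[1]+s*L[:,0]+c*L[:,1],L[:,2]]
def peg(a,z=.078): return [-.016-.052*np.cos(a),.066-.052*np.sin(a),z]
E
python3 - <<'E'
from h import *
from scipy.optimize import least_squares
T=lambda u,v:(u/4+245,v/4+172)
S=lambda u,v:(u/5+220,v/5+175)
def model(p):
    d,a=p[3],p[4]
    return [('top',[.095,.06,.06],T(60,84)),('top',[.095,-.06,.06],T(280,50)),('top',[-.095,-.06,.06],T(341,400)),('top',[-.095,.06,.06],T(118,440)),
    ('top',[-.016,.066,.068],T(79,287)),('top',[-.0-d,0,.078],T(220,355)),
    ('scene',[.095,.06,.06],S(265,53)),('scene',[.095,-.06,.06],S(497,113)),('scene',[-.016,.066,.068],S(163,192)),('scene',[-.095,-.06,.06],S(378,428)),
    ('scene',[-d,0,.078],S(265,306)),
    ('top',peg(a,.09),T(120,370)),('scene',peg(a,.09),S(150,253))]
def f(p,r=0):
    return np.concatenate([proj(n,world(p,L))[0]-q for n,L,q in model(p)])
s=least_squares(f,[.5,.03,0,.05,.2],loss='soft_l1')
print(s.x); print(f(s.x).reshape(-1,2).round(1))
p=s.x
for L in([-p[3],0,.065],peg(p[4]),[-.016,.066,.06]): print(world(p,L)[0].round(4))
for n,u,v in(('top',*T(148,556)),('top',*T(351,522)),('scene',*S(65,478)),('scene',*S(307,555))): print(n,u,v)
for y in(.053,-.053): 
  for n in('top','scene'): print(n,proj(n,world(p,[-.09-p[3],y,.052])))
E
```

```text
[0.56188523 0.04782017 0.13590667 0.06392015 0.29415916]
[[-0.5 -0.4]
 [-0.1 -0.7]
 [ 0.6 -0.2]
 [-1.  -0.7]
 [-0.2 -0.1]
 [ 0.   0.1]
 [-0.2 -0. ]
 [ 1.   0.4]
 [ 0.2  1.5]
 [-0.6 -0. ]
 [-0.1 -0.2]
 [ 0.4  0.8]
 [-0.1  0.9]]
[0.4986 0.0392 0.065 ]
[0.4898 0.0894 0.078 ]
[0.5371 0.111  0.06  ]
top 282.0 311.0
top 332.75 302.5
scene 233.0 270.6
scene 281.4 286.0
top [[281.49422582 309.42252425]]
scene [[233.05166485 269.47673317]]
top [[332.21202698 300.90071288]]
scene [[282.07900656 285.06673059]]
```

Both views fit to about 1 px. The box is at (0.562, 0.048) with yaw 0.136, the lid is out about 64 mm and the button is at about 0.29 rad. Next is a helper to work out moves, then the approach with the fingers shut.

```bash
cat >> h.py <<'E'
from scipy.spatial.transform import Rotation as Rn
from bench import sensors
BOX=[.5619,.0478,.136]
def obs():
    o=sensors.get_obs(); w,x,y,z=o['eef_rot']; return o,Rn.from_quat([x,y,z,w])
def target_R(phi):  # tool down, tool -x along box-frame angle phi
    t=BOX[2]+phi; return Rn.from_matrix(np.array([[-np.cos(t),-np.sin(t),0],[-np.sin(t),np.cos(t),0],[0,0,-1]]).T)
def target_R(phi):
    t=BOX[2]+phi; X=np.array([-np.cos(t),-np.sin(t),0]); Z=np.array([0,0,-1.]); return Rn.from_matrix(np.c_[X,np.cross(Z,X),Z])
def plan(*pts):  # (box x,y,z,phi)
    o,R=obs()
    for L in pts:
        d=R.inv().apply(world(BOX,L[:3])[0]-o['eef_pos'])*1e3; r=(R.inv()*target_R(L[3])).as_rotvec()
        print(L,d.round(1),r.round(3))
def where():
    o,R=obs(); c,s=np.cos(BOX[2]),np.sin(BOX[2]); d=o['eef_pos']-[BOX[0],BOX[1],0]
    f=o['wrist_force']; rot=lambda v:np.round([c*v[0]+s*v[1],-s*v[0]+c*v[1],v[2]],4)
    print('t',o['time_s'],'box xyz',rot(d),'F',rot(f),'open',o['opening'])
E
python3 -c "
from h import *
where(); plan((-.098,-.004,.13,0),(-.098,-.004,.0605,0))"
```

```text
t 0.1 box xyz [-0.3413  0.5587  0.2305] F [ 0.2493 -0.5262  0.0438] open 0.9999557448893939
(-0.098, -0.004, 0.13, 0) [-441.9 -424.8  101. ] [-0.002 -0.001 -0.397]
(-0.098, -0.004, 0.0605, 0) [-441.9 -424.7  170.5] [-0.002 -0.001 -0.397]
```

Call:
carry_out(deltas="-45 -43 0 0 0 -0.13 1; -85 -82 0 0 0 -0.26 1; -125 -120 10 0 0 -0.397 1; -165 -159 20 0 0 -0.397 1; -205 -197 30 0 0 -0.397 1; -245 -236 45 0 0 -0.397 1; -285 -274 60 0 0 -0.397 1; -325 -312 75 0 0 -0.397 1; -365 -351 90 0 0 -0.397 1; -405 -390 100 0 0 -0.397 1; -442 -425 101 0 0 -0.397 1; -442 -425 101 0 0 -0.397 1")

```text
time_s: 1.6
eef_pos: [0.4671, 0.0281, 0.1301]
eef_rot: [0.0, -0.066, 0.998, -0.0]
wrist_force: [-0.4, -0.2, -0.4]
opening: 0.0
grasp_force: 0.0
```

```bash
python3 -c "
from h import *
import cv2
where(); plan((-.098,-.004,.13,0),(-.098,-.004,.061,0))
cv2.imwrite('pics/w1.png',vision.camera('wrist'))"
```

```text
t 1.6 box xyz [-0.0966 -0.0067  0.1301] F [-0.4255 -0.1934 -0.3575] open 0.00025789211057082
(-0.098, -0.004, 0.13, 0) [1.5 2.7 0.1] [-0.001  0.    -0.004]
(-0.098, -0.004, 0.061, 0) [ 1.5  2.7 69.1] [-0.001  0.    -0.004]
```

View pics/w1.png

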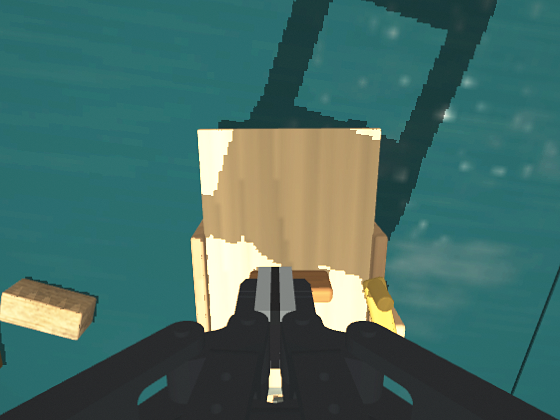

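The wrist view shows the shut fingertips at (275,267), just in front of the batten at (255–330, 270–300). The peg at (380,287) is well clear. Now lower and push.

Call:
carry_out(deltas="2 2 30 0 0 0 1; 2 4 60 0 0 0 1; 2 4 69 0 0 0 1; 2 4 69 0 0 0 1; -6 4 69 0 0 0 1; -11 4 69 0 0 0 1; -16 4 69 0 0 0 1; -20 4 69 0 0 0 1; -24 4 69 0 0 0 1; -28 4 69 0 0 0 1; -28 4 69 0 0 0 1")

```text
time_s: 3.02
eef_pos: [0.4933, 0.0388, 0.0613]
eef_rot: [0.0, -0.068, 0.998, 0.0]
wrist_force: [-1.2, 0.1, 0.5]
opening: -0.001
grasp_force: 0.0
```

```bash
python3 -c "
from h import *
where()"
```

```text
t 3.025 box xyz [-0.0692  0.0004  0.0613] F [-1.1345  0.2773  0.4513] open -0.0007095471014432819
```

Call:
carry_out(deltas="-4 0 0 0 0 0 1; -8 0 0 0 0 0 1; -12 0 0 0 0 0 1; -16 0 0 0 0 0 1; -20 0 0 0 0 0 1; -24 0 0 0 0 0 1; -28 0 0 0 0 0 1; -32 0 0 0 0 0 1; -36 0 0 0 0 0 1; -40 0 0 0 0 0 1; -43 0 0 0 0 0 1; -43 0 0 0 0 0 1")

```text
time_s: 4.53
eef_pos: [0.5362, 0.0445, 0.0615]
eef_rot: [0.001, -0.068, 0.998, -0.0]
wrist_force: [0.8, -0.3, 0.5]
opening: 0.001
grasp_force: 0.1
```

```bash
python3 -c "
from h import *
where()"
```

```text
t 4.525 box xyz [-0.0259  0.0002  0.0615] F [ 0.7836 -0.4075  0.5241] open 0.0012085148010086582
```

Call:
carry_out(deltas="-1 0 0 0 0 0 1; -2 0 0 0 0 0 1; -3 0 0 0 0 0 1; -4 0 0 0 0 0 1; -5 0 0 0 0 0 1; -6 0 0 0 0 0 1")

```text
time_s: 5.28
eef_pos: [0.5416, 0.0454, 0.0613]
eef_rot: [0.0, -0.068, 0.998, -0.0]
wrist_force: [-0.9, -0.3, 1.9]
opening: 0.002
grasp_force: 0.8
```

Call:
carry_out(deltas="-0.5 0 0 0 0 0 1; -1 0 0 0 0 0 1")

```text
time_s: 5.52
eef_pos: [0.5425, 0.0455, 0.0613]
eef_rot: [-0.0, -0.068, 0.998, -0.0]
wrist_force: [-1.9, -0.2, 0.3]
opening: 0.003
grasp_force: 0.8
```

```bash
python3 -c "
from h import *
import cv2
where()
a=vision.camera('top'); cv2.imwrite('pics/t2.png',a)
cv2.imwrite('pics/t2c.png',cv2.resize(a[172:320,245:345],None,fx=4,fy=4,interpolation=cv2.INTER_CUBIC))"
```

```text
t 5.525 box xyz [-0.0196  0.0004  0.0613] F [-1.8837  0.0663  0.2696] open 0.0027835375998439497
```

View pics/t2c.png

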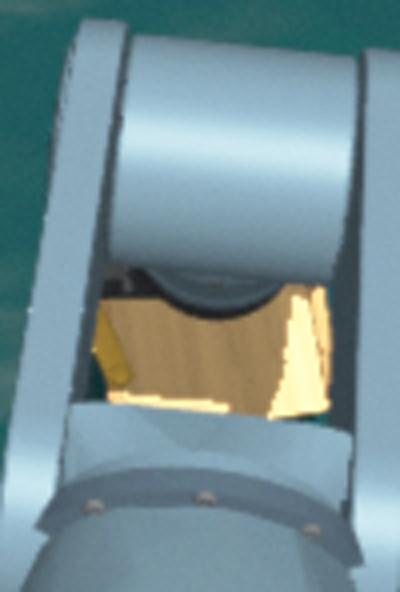

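The arm hides most of the lid; its near edge shows at crop row ~405, close to the box end. I'll creep on until the force shows the stop.

Call:
carry_out(deltas="-0.5 0 0 0 0 0 1; -1 0 0 0 0 0 1")

```text
time_s: 5.82
eef_pos: [0.5434, 0.0457, 0.0613]
eef_rot: [-0.0, -0.068, 0.998, -0.0]
wrist_force: [-1.4, -0.8, 0.6]
opening: 0.001
grasp_force: 0.8
```

Call:
carry_out(deltas="-0.5 0 0 0 0 0 1; -1 0 0 0 0 0 1")

```text
time_s: 6.08
eef_pos: [0.5444, 0.0458, 0.0613]
eef_rot: [-0.0, -0.068, 0.998, 0.0]
wrist_force: [-1.5, -0.7, 0.8]
opening: 0.001
grasp_force: 0.8
```

Call:
carry_out(deltas="-0.5 0 0 0 0 0 1; -1 0 0 0 0 0 1")

```text
time_s: 6.32
eef_pos: [0.5454, 0.0459, 0.0613]
eef_rot: [-0.0, -0.068, 0.998, -0.0]
wrist_force: [-2.2, -1.1, 0.7]
opening: 0.004
grasp_force: 0.8
```

Call:
carry_out(deltas="-0.5 0 0 0 0 0 1; -0.5 0 0 0 0 0 1")

```text
time_s: 6.58
eef_pos: [0.546, 0.046, 0.0613]
eef_rot: [0.0, -0.068, 0.998, 0.0]
wrist_force: [-1.7, -0.6, -0.1]
opening: -0.002
grasp_force: 0.6
```

Call:
carry_out(deltas="-0.5 0 0 0 0 0 1; -0.5 0 0 0 0 0 1")

```text
time_s: 6.82
eef_pos: [0.5464, 0.0461, 0.0613]
eef_rot: [0.0, -0.068, 0.998, 0.0]
wrist_force: [-0.7, -0.7, 1.3]
opening: 0.001
grasp_force: 0.6
```

Call:
carry_out(deltas="-0.5 0 0 0 0 0 1; -0.5 0 0 0 0 0 1")

```text
time_s: 7.08
eef_pos: [0.5469, 0.0461, 0.0613]
eef_rot: [-0.0, -0.068, 0.998, 0.0]
wrist_force: [-1.4, 0.4, -0.1]
opening: -0.001
grasp_force: 0.6
```

Call:
carry_out(deltas="-0.5 0 0 0 0 0 1; -1 0 0 0 0 0 1")

```text
time_s: 7.32
eef_pos: [0.5479, 0.0463, 0.0613]
eef_rot: [-0.0, -0.068, 0.998, -0.0]
wrist_force: [-1.3, 0.2, -0.9]
opening: 0.004
grasp_force: 1.2
```

Call:
carry_out(deltas="-0.5 0 0 0 0 0 1; -0.5 0 0 0 0 0 1")

```text
time_s: 7.58
eef_pos: [0.5479, 0.0463, 0.0612]
eef_rot: [-0.001, -0.068, 0.998, -0.0]
wrist_force: [-5.4, -1.2, 2.3]
opening: -0.0
grasp_force: 2.5
```

Call:
carry_out(deltas="-0.5 0 0 0 0 0 1; -0.5 0 0 0 0 0 1")

```text
time_s: 7.82
eef_pos: [0.5479, 0.0463, 0.0612]
eef_rot: [-0.001, -0.068, 0.998, -0.0]
wrist_force: [-6.6, -2.0, 4.6]
opening: 0.004
grasp_force: 3.6
```

The force jump to about 6 N marks the stop, so the lid is shut. Back off and lift.

Call:
carry_out(deltas="6 0 0 0 0 0 1; 14 0 0 0 0 0 1; 20 0 -20 0 0 0 1; 20 0 -70 0 0 0 1; 20 0 -70 0 0 0 1")

```text
time_s: 8.45
eef_pos: [0.5322, 0.0433, 0.1356]
eef_rot: [0.005, -0.068, 0.998, -0.001]
wrist_force: [0.8, 0.1, 0.1]
opening: 0.001
grasp_force: 0.0
```

```bash
python3 -c "
from h import *
where()
def c(a,phi,gap): 
    n=np.array([np.cos(phi),np.sin(phi)]); q=np.array(peg(a)[:2])-n*(.016+gap); return (round(q[0],4),round(q[1],4),.075,phi)
s=c(.29,-.8,.016)
plan((s[0],s[1],.13,-.8),s)"
```

```text
t 8.45 box xyz [-0.03   -0.0004  0.1356] F [0.8081 0.0149 0.1395] open 0.0008384828373870679
(np.float64(-0.0881), np.float64(0.0741), 0.13, -0.8) [58.1 74.5  4.9] [0.001 0.009 0.8  ]
(np.float64(-0.0881), np.float64(0.0741), 0.075, -0.8) [58.6 74.6 59.9] [0.001 0.009 0.8  ]
```

Call:
carry_out(deltas="12 15 0 0 0 0.16 1; 24 30 0 0 0 0.32 1; 36 45 0 0 0 0.48 1; 48 60 0 0 0 0.64 1; 58 74 0 0 0 0.8 1; 58 74 0 0 0 0.8 1; 58 74 0 0 0 0.8 1")

```text
time_s: 9.32
eef_pos: [0.4619, 0.1089, 0.1311]
eef_rot: [0.0, 0.324, 0.946, 0.0]
wrist_force: [0.6, 0.2, -0.4]
opening: 0.004
grasp_force: 0.0
```

```bash
python3 -c "
from h import *
import cv2
where()
plan((-.0881,.0741,.13,-.8),(-.0881,.0741,.075,-.8))
a=vision.camera('wrist');b=vision.camera('scene')[150:310,200:360]
cv2.imwrite('pics/m3.png',np.hstack([cv2.resize(a,(480,360)),cv2.resize(b,(320,360))]))"
```

```text
t 9.325 box xyz [-0.0908  0.0741  0.1311] F [ 0.6319  0.1119 -0.3988] open 0.003631733171879594
(-0.0881, 0.0741, 0.13, -0.8) [-1.8  2.   1.1] [0.    0.    0.003]
(-0.0881, 0.0741, 0.075, -0.8) [-1.8  1.9 56.1] [0.    0.    0.003]
```

View pics/m3.png

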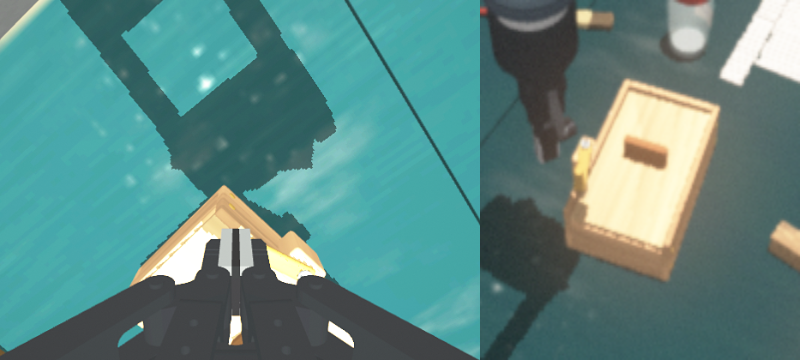

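The scene crop (right) shows the lid shut, and the fingers above and outside the peg. Next I'll compute the arc push.

```bash
python3 -c "
from h import *
def c(a,phi,gap): 
    n=np.array([np.cos(phi),np.sin(phi)]); q=np.array(peg(a)[:2])-n*(.016+gap); return (round(float(q[0]),4),round(float(q[1]),4),.075,round(float(phi),2))
plan(c(.29,-.8,.016),c(.29,-.8,.008),*[c(a,-.8+.5*(a-.29)/1.28,0) for a in np.arange(.29,1.6,.16)])"
```

```text
(-0.0881, 0.0741, 0.075, -0.8) [-1.5  2.  56.3] [0.    0.    0.002]
(-0.0825, 0.0683, 0.075, -0.8) [-9.6  2.  56.3] [0.    0.    0.002]
(-0.077, 0.0626, 0.075, -0.8) [-17.5   1.9  56.3] [0.    0.    0.002]
(-0.0747, 0.0541, 0.075, -0.74) [-25.2  -2.4  56.3] [ 0.     0.    -0.058]
(-0.0711, 0.0462, 0.075, -0.68) [-33.4  -5.3  56.3] [ 0.     0.    -0.118]
(-0.0664, 0.039, 0.075, -0.61) [-41.8  -7.   56.3] [ 0.     0.    -0.188]
(-0.0607, 0.0327, 0.075, -0.55) [-50.3  -7.3  56.3] [ 0.     0.    -0.248]
(-0.0542, 0.0274, 0.075, -0.49) [-58.7  -6.3  56.3] [ 0.     0.    -0.308]
(-0.047, 0.0232, 0.075, -0.43) [-66.7  -4.1  56.3] [ 0.     0.    -0.368]
(-0.0393, 0.0203, 0.075, -0.36) [-74.1  -0.6  56.3] [ 0.     0.    -0.438]
(-0.0313, 0.0187, 0.075, -0.3) [-80.9   4.   56.3] [ 0.     0.    -0.498]
```

Call:
carry_out(deltas="-1 2 30 0 0 0 1; -2 2 56 0 0 0 1; -2 2 56 0 0 0 1; -10 2 56 0 0 0 1; -14 2 56 0 0 0 1; -18 2 56 0 0 0 1; -22 0 56 0 0 -0.03 1; -25 -2 56 0 0 -0.06 1; -29 -4 56 0 0 -0.09 1; -33 -5 56 0 0 -0.12 1; -33 -5 56 0 0 -0.12 1")

```text
time_s: 10.8
eef_pos: [0.4848, 0.0846, 0.0754]
eef_rot: [0.0, 0.269, 0.963, -0.0]
wrist_force: [-0.8, -0.1, -0.8]
opening: 0.001
grasp_force: 0.0
```

```bash
python3 -c "
from h import *
import cv2
where()
def c(a,phi,gap): 
    n=np.array([np.cos(phi),np.sin(phi)]); q=np.array(peg(a)[:2])-n*(.016+gap); return (round(float(q[0]),4),round(float(q[1]),4),.075,round(float(phi),2))
plan(*[c(a,-.8+.5*(a-.29)/1.28,0) for a in np.arange(.61,1.6,.16)])
a=vision.camera('wrist');b=vision.camera('scene')[175:295,220:340]
cv2.imwrite('pics/m4.png',np.hstack([cv2.resize(a,(400,300)),cv2.resize(b,(400,300),interpolation=cv2.INTER_CUBIC)]))"
```

```text
t 10.8 box xyz [-0.0714  0.0469  0.0754] F [-0.8287  0.0241 -0.7989] open 0.0008841620023130898
(-0.0711, 0.0462, 0.075, -0.68) [-0.7 -0.3  0.4] [0. 0. 0.]
(-0.0664, 0.039, 0.075, -0.61) [-8.9 -3.   0.4] [ 0.    0.   -0.07]
(-0.0607, 0.0327, 0.075, -0.55) [-17.3  -4.3   0.4] [ 0.    0.   -0.13]
(-0.0542, 0.0274, 0.075, -0.49) [-25.7  -4.3   0.4] [ 0.    0.   -0.19]
(-0.047, 0.0232, 0.075, -0.43) [-33.9  -3.1   0.4] [ 0.    0.   -0.25]
(-0.0393, 0.0203, 0.075, -0.36) [-41.7  -0.5   0.4] [ 0.    0.   -0.32]
(-0.0313, 0.0187, 0.075, -0.3) [-48.9   3.3   0.4] [-0.    0.   -0.38]
```

View pics/m4.png

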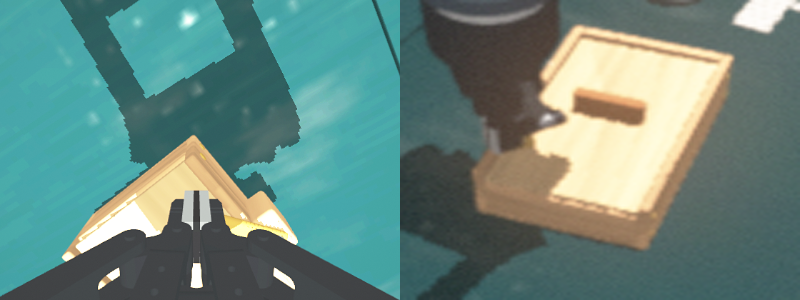

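In the wrist view the yellow tongue now runs from the wall at about (285,230) in to behind the fingertips at (200,205), so the button is turning. Carry on along the arc.

Call:
carry_out(deltas="-5 -1.5 0 0 0 -0.04 1; -9 -3 0 0 0 -0.07 1; -13 -4 0 0 0 -0.1 1; -17 -4 0 0 0 -0.13 1; -21 -4 0 0 0 -0.16 1; -25.5 -4 0 0 0 -0.19 1; -30 -4 0 0 0 -0.22 1; -34 -3 0 0 0 -0.25 1; -38 -2 0 0 0 -0.28 1; -42 0 0 0 0 -0.32 1; -42 0 0 0 0 -0.32 1")

```text
time_s: 12.28
eef_pos: [0.521, 0.063, 0.0754]
eef_rot: [0.0, 0.112, 0.994, 0.0]
wrist_force: [-0.2, 0.0, 0.2]
opening: 0.005
grasp_force: 0.0
```

Call:
carry_out(deltas="-2 1 0 0 0 -0.02 1; -4 2 0 0 0 -0.03 1; -4 2 0 0 0 -0.03 1")

```text
time_s: 12.65
eef_pos: [0.525, 0.0643, 0.0753]
eef_rot: [0.0, 0.097, 0.995, 0.0]
wrist_force: [-0.0, 1.1, -0.2]
opening: -0.0
grasp_force: 0.0
```

```bash
python3 -c "
from h import *
where(); print(obs()[0]['torque'])
plan((-.0313,.0187,.075,-.3))"
```

```text
t 12.65 box xyz [-0.0343  0.0213  0.0753] F [ 0.1153  1.0678 -0.2342] open -0.00013632031392262127
[-0.04883637 -0.02534631 -0.01360296]
(-0.0313, 0.0187, 0.075, -0.3) [-3.7 -1.5  0.3] [ 0.    0.   -0.03]
```

Call:
carry_out(deltas="-1 -0.3 0 0 0 0 1; -2 -0.6 0 0 0 0 1; -3 -1 0 0 0 0 1; -3 -1 0 0 0 0 1")

```text
time_s: 13.15
eef_pos: [0.5276, 0.0626, 0.0753]
eef_rot: [0.0, 0.097, 0.995, -0.0]
wrist_force: [0.8, 1.3, 0.1]
opening: 0.002
grasp_force: 0.3
```

Call:
carry_out(deltas="-0.5 0 0 0 0 0 1; -1 0 0 0 0 0 1; -1 0 0 0 0 0 1")

```text
time_s: 13.52
eef_pos: [0.5285, 0.0625, 0.0753]
eef_rot: [-0.0, 0.097, 0.995, 0.0]
wrist_force: [-0.6, 1.2, -0.0]
opening: -0.001
grasp_force: 0.4
```

Call:
carry_out(deltas="-0.5 0 0 0 0 0 1; -0.5 0 0 0 0 0 1")

```text
time_s: 13.78
eef_pos: [0.529, 0.0623, 0.0753]
eef_rot: [0.0, 0.097, 0.995, -0.0]
wrist_force: [-0.5, 0.6, 0.7]
opening: 0.004
grasp_force: 0.4
```

Call:
carry_out(deltas="-0.5 0 0 0 0 0 1; -1 0 0 0 0 0 1; -1 0 0 0 0 0 1")

```text
time_s: 14.15
eef_pos: [0.5297, 0.0622, 0.0752]
eef_rot: [-0.0, 0.097, 0.995, 0.0]
wrist_force: [-2.7, 2.5, 0.4]
opening: -0.001
grasp_force: 1.2
```

Call:
carry_out(deltas="-0.5 0 0 0 0 0 1; -0.5 0 0 0 0 0 1")

```text
time_s: 14.4
eef_pos: [0.5299, 0.0622, 0.0752]
eef_rot: [-0.001, 0.097, 0.995, 0.0]
wrist_force: [-4.7, 2.5, 2.3]
opening: 0.002
grasp_force: 2.4
```

Call:
carry_out(deltas="-0.5 0 0 0 0 0 1; -0.5 0 0 0 0 0 1")

```text
time_s: 14.65
eef_pos: [0.53, 0.0622, 0.075]
eef_rot: [-0.001, 0.097, 0.995, 0.0]
wrist_force: [-5.8, 2.0, 3.5]
opening: 0.005
grasp_force: 3.2
```

The button is at its stop: force is rising while the position holds. Back off, lift, move aside and check.

Call:
carry_out(deltas="6 0 0 0 0 0 1; 14 0 0 0 0 0 1; 16 0 -25 0 0 0 1; 16 0 -75 0 0 0 1; 16 0 -125 0 0 0 1; 16 50 -155 0 0 0 1; 16 100 -155 0 0 0 1; 16 150 -155 0 0 0 1; 16 200 -155 0 0 0 1; 16 250 -155 0 0 0 1; 16 300 -155 0 0 0 1; 16 300 -155 0 0 0 1")

```text
time_s: 16.15
eef_pos: [0.5726, 0.3626, 0.2296]
eef_rot: [0.0, 0.095, 0.995, 0.0]
wrist_force: [0.4, 0.2, 0.3]
opening: -0.003
grasp_force: 0.0
```

```bash
python3 -c "
from h import *
import cv2
a=vision.camera('top');f=lambda i:cv2.resize(i[172:320,245:345],None,fx=4,fy=4,interpolation=cv2.INTER_CUBIC)
cv2.imwrite('pics/t5.png',np.hstack([f(cv2.imread('pics/top0.png')),f(a)]))
q=proj('top',world(BOX,[peg(1.5708,.09),[0,0,.078],[-.09,.053,.052],[-.016,.004,.067]])); print((q-[245,172])*4)"
```

```text
[[177.9416788  264.53439664]
 [199.35539556 233.08227174]
 [126.27163269 426.1324323 ]
 [196.37404629 267.62723664]]
```

View pics/t5.png

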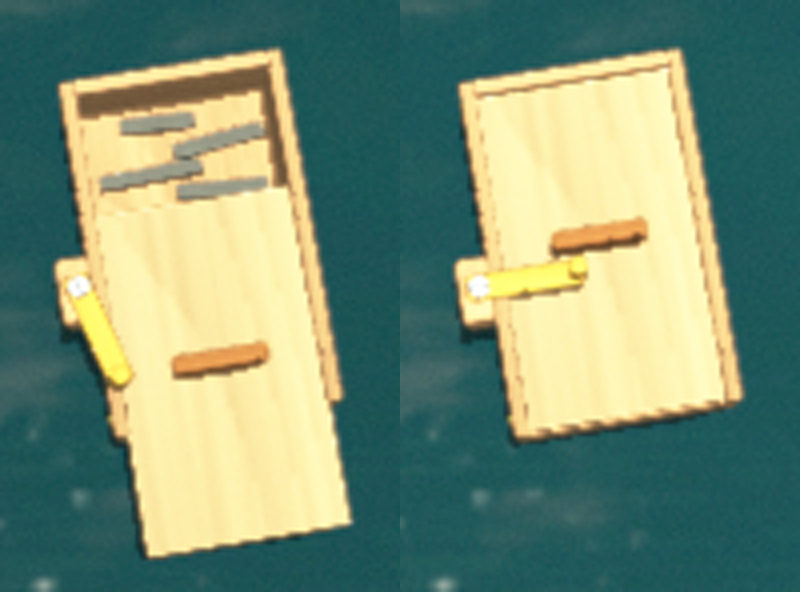

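The lid is shut, with the batten at (199,234) against an expected (199,233). The tongue lies square behind it, with the peg at (177,267) against (178,265), and the box corners haven't moved. Handing in.

```bash
python3 -c "
from bench import ctrl
print(ctrl.hand_in())"
```

```text
the job is handed in; nothing more can be done
None
```

The lid is pushed fully shut against its stop and the turn button lies squarely across it behind the batten; the final top view shows the box where it started, and I handed the job in at about 16 s.

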